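# Index the culture-dish magnifier by one hole

### The job

The magnifier stands over the red culture dish; bring it over the yellow dish next to it. Hook the fingertips through the red pull ring, lift the spring index pin, swing the arm one hole in the direction that takes the lens to the yellow dish, and let the pin drop fully home in that hole, then withdraw. Do not pinch the ring, do not swing the wrong way or past the hole, and leave the dishes, the jar and the timer where they stand.

Things in the scene. Friction and masses are not known exactly. Their poses are not given: they have to be found in the camera images.
- stand: Fixed grey base plate, 300 x 240 x 8 mm, of the magnifier stand. Origin: on the arm's vertical pivot axis, at bench height. Its x axis points from the pivot to the middle (red) dish, away from the robot; z up, y to the left. The three dishes stand on it beyond the pivot, 130 mm from the axis and 30 degrees apart.
- swing_arm (a joint): Angle (rad) of the blue arm about the pivot: about 0 at the start (middle hole, lens over the red dish), next holes at +0.524 and -0.524. Positive: counter-clockwise from above, the lens goes to the stand's +y, the ring end to its -y. Friction 0.08 N m: it stays where left. Bar 26 mm wide, top 67 mm above the bench, its ring end 122 mm from the pivot. A pin in a hole locks it.
- index_pin (a joint): Height (m) of the steel index pin above home: 0 fully home in a hole, 0.022 upper stop. Vertical, 10 mm diameter, round tip, in the arm 100 mm from the pivot. It must rise 11 mm to clear the plate. Its spring pushes down with 4 N at home, plus 0.2 N per mm. Let go within 3 mm (0.03 rad) of a hole it centres itself and snaps home; elsewhere it rests on the plate.
- pull_ring: Red ring fixed above the index pin, 60 mm inside diameter, 6 mm bar. Origin: centre of its opening, 122 mm above the bench, 100 mm from the pivot on the robot's side. z is its axis: 45 degrees up and away from the robot, over the pivot; fingers pointing 45 degrees down and back, towards the robot, pass straight through. -x points to its top. The arm is 55 mm below the centre.
- middle_hole (a point): Top of the middle hole of the fixed steel index plate (top 45 mm above the bench, 10 mm thick) on the robot's side of the pivot. Five holes, 12 mm square, lie 100 mm from the pivot, 30 degrees apart; the pin is in the middle one at the start.
- lens_center (a point): Centre of the round magnifier lens, 90 mm outside diameter with black rim, at the end of the arm away from the robot, 130 mm from the pivot, 36 mm above the bench, 8 mm clear of the dishes.
- yellow_dish_mid (a point): Centre (half-way up) of the loose, closed culture dish with yellow filling, 56 mm diameter, 15 mm high, standing on the base plate. It stands one hole to the left or to the right of the red dish.
- red_dish_mid (a point): Centre of the loose culture dish with red filling, 56 mm diameter, 15 mm high, under the lens at the start. Not to be disturbed.
- green_dish_mid (a point): Centre of the loose culture dish with green filling, same size, on the other side of the red one from the yellow. Not to be disturbed, and the lens must not go over it.
- jar_mid (a point): Centre of a small loose jar with red cap, 42 mm diameter, 60 mm high, beside the stand. Not to be disturbed.
- timer_mid (a point): Centre of a loose white bench timer, 55 x 75 x 24 mm, beside the stand. Not to be disturbed.
There are look-alikes about, which are no part of the job. Leave any pink or purple look-alike of the part that bears yellow_dish_mid alone.

How it is judged:
By the outcome, as a careful person would: the job done as asked, in the order asked, and still so for the second after the job is handed in, with the robot touching nothing.
It also fails if it takes over 45 s, if anything falls off the work surface, if the arm or the gripper's body presses on something with over 40 N, if the wrist force passes 120 N, or if a joint passes its speed limit or range.

### The arm

A 6-joint arm with a two-finger parallel gripper is mounted at the origin on the work surface. World frame = base frame: x ahead of the robot, y to its left, z up, the work surface at z = 0. Lengths are in m, angles in rad, forces in N, time in s.
With the tool pointing down it reaches from about 0.325 to 0.85 m from the base axis. Payload 15.5 kg.
Tool frame: the origin (TCP) lies midway between the tips of the shut fingers; the grasp point (between the pads) lies 19 mm behind it; z points along the fingers, y is the direction in which the jaws open and shut (so a half turn about z gives the same grasp; the last joint's range is limited). The gripper opens to 91 mm and grips with 3 to 60 N. Pads are 32 mm wide; open, the fingers measure 118 mm over their backs; the gripper's body (76 mm by 178 mm) begins 60 mm behind the grasp point.
Start: joints at [-1.379, 0.494, 1.345, -0, 1.302, -0.096], TCP at [0.177, -0.599, 0.214] pointing down, gripper open.
Joint ranges: [-2.91, 2.91], [-0.82, 2.16], [0.22, 2.67], [-1.22, 4.37], [0.12, 2.79], [-3.08, 3.08]. Speed limits (rad/s): [1.89, 1.89, 2.57, 3.01, 3.01, 3.01].

### API

Orientations are given as a rotation vector (axis times angle).
In Python, from plant import read_state, get_image, camera_model, close_job, recognise, masks_of, mark_of gives the robot as it stands.
- The arm moves only by the shell command python3 -m creep 'ROWS' [FORCE]. ROWS is JSON, a list that holds one entry, the list of rows, each a list of 7 numbers: the opening, from 0 (shut) to 1 (fully open), then the shift along the world's x, y, z in m, then the turn, a rotation vector about the world's x, y, z in degrees. In form: [[[claw, tx, ty, tz, ax, ay, az], ...]]. A call has 1 to 20 rows; each row shifts and turns the pose as measured when the row begins; what a row does not reach is not made up. A row lasts 1/12 s, in which the tool goes at most 41.7 mm and 7.16 degrees, less where a joint would pass 70% of its speed; a pose out of reach is approached as far as the arm can. A call is refused whole if a number of a shift passes 0.0417 or a number of a turn 7.16, either way. A call with a gripper value outside its range is refused whole. The fingers move at their own pace and stop on an object; FORCE is the grip in N (left out, the last holds). Time passes only in rows, so rows that do not move let the fingers close. It gives the time, the measured TCP pose, the force and the opening at its end, in the units of the state.
- read_state(): the state, without advancing time (a new reading comes with each control period).
- get_image(name): name is "side" or "top" or "wrist"; returns the picture (480x640x3 uint8, red, green, blue); there is no depth.
- camera_model(name): a dict with "intrinsics" (3x3 intrinsics, pixels), "rvec" (rotation vector, rad) and "tvec" (3), from world to camera coordinates, as OpenCV has them. Camera axes: x right, y down, z forward; pixel columns grow to the right and rows downward; lengths in m; the calibration is good to about 2 mm. A picture is of the moment at which its call begins: read the wrist's pose just before it. camera_model takes no time and is no camera call; for the wrist camera it gives the pose at the moment of the call.
- close_job(): hands the job in, once; it reports no verdict.
Trained networks look in the newest picture that a camera, given by its name, has taken for a name from the list of things; names that differ only in an ending like _2 or _b are one class to them, and where a whole thing is asked for, a point or a joint stands for the part that bears it (a point fixed in the world has none). Each returns a list of dicts, best first, with "confidence" (0 to 1); they miss things now and then, are a little off and sometimes report something else, mostly with a low value. They report only what shows in the picture. A call takes as long as a camera call. They do not tell look-alikes from the thing itself.
- recognise(camera, target): "position" ([x, y, z] in m, in the coordinates of the camera as it stood for that picture, good to about 4 mm: the middle of the surface that is visible of it).
- masks_of(camera, target): "mask" (480x640 bool, what is visible of it).
- mark_of(camera, target): "position" ([x, y, z] in m, in the coordinates of the camera as it stood for that picture, good to about 4 mm: a listed point, or the origin of a listed thing).
The state is a dict: "clock": time; "qpos": joint angles; "dq": joint speeds; "joint_torque": joint torques, N m; "position": TCP position; "ee_rot": TCP orientation; "wrist_force": force on the tool from outside, world axes, zero at the start; "moment": the same for the moment, N m; "gripper_width": finger opening in m.
Only numpy, scipy, OpenCV 4.12 (cv2) and the standard library are available. Lean on these libraries where they do the work, as an engineer would, in place of code of your own. Each camera call takes 0.05 s, during which the arm holds its last target.

## Working session

There is one attempt and no reset: what is moved stays moved. The work goes in short steps, Python scripts to look and compute and a shell command to move; the robot and the scene stay as the last step left them, time stands still between calls to the robot, and variables do not carry over. Pictures are saved under pics/ and viewed, and the job is handed in when it is done.

```bash
mkdir -p pics; ls
cat > h.py <<'E'
import numpy as np, cv2
from plant import *
from scipy.spatial.transform import Rotation as R
def snap(n,f):
    im=get_image(n); cv2.imwrite('pics/'+f,im[:,:,::-1]); return im
def w(n,p,cm=None):
    c=cm or camera_model(n); Rm=cv2.Rodrigues(np.array(c['rvec'],float))[0]
    return Rm.T@(np.array(p)-np.array(c['tvec']).ravel())
def px(n,p,cm=None):
    c=cm or camera_model(n)
    return cv2.projectPoints(np.array(p,float).reshape(-1,1,3),np.array(c['rvec'],float),np.array(c['tvec'],float),np.array(c['intrinsics'],float),None)[0].reshape(-1,2)
E
python3 - <<'E'
from h import *
np.set_printoptions(precision=4,suppress=True)
print(read_state())
for n in ['side','top']:
    snap(n,n+'0.png')
    for t in ['stand','pull_ring','middle_hole','lens_center','yellow_dish_mid','red_dish_mid','green_dish_mid','jar_mid','timer_mid']:
        for d in mark_of(n,t)[:3]: print(n,t,round(d['confidence'],2),w(n,d['position']),px(n,w(n,d['position'])))
E
```

```text
pics
{'clock': 0.0, 'qpos': array([-1.3795,  0.4942,  1.3461, -0.    ,  1.3025, -0.0955]), 'dq': array([-0.0004,  0.0007, -0.0008, -0.0001, -0.002 ,  0.0007]), 'joint_torque': array([ -0.0031, -87.8828, -38.1853,   0.0705,   0.0534,  -0.0001]), 'position': array([ 0.1767, -0.5991,  0.2133]), 'ee_rot': array([-3.1081, -0.4487,  0.0001]), 'wrist_force': array([-0.0645, -0.3705,  0.232 ]), 'moment': array([-0.0198, -0.0282,  0.0075]), 'gripper_width': 0.09113745398031098}
side stand 0.61 [0.5541 0.0754 0.0016] [[350.6607 284.3152]]
side stand 0.55 [0.4539 0.0862 0.0441] [[399.8816 283.0004]]
side pull_ring 0.69 [0.4573 0.0858 0.1193] [[401.8984 249.1469]]
side middle_hole 0.69 [0.4522 0.0826 0.044 ] [[401.277  282.1688]]
side lens_center 0.82 [0.6846 0.0524 0.0321] [[296.7332 251.3934]]
side yellow_dish_mid 0.91 [0.8141 0.0423 0.0061] [[247.2895 245.7723]]
side yellow_dish_mid 0.66 [ 0.7953 -0.0945  0.006 ] [[282.8191 219.2424]]
side yellow_dish_mid 0.57 [ 0.6086 -0.15    0.0035] [[361.5663 224.8138]]
side red_dish_mid 0.4 [0.6839 0.0519 0.0124] [[297.4107 258.9705]]
side green_dish_mid 0.74 [0.6758 0.1246 0.0163] [[285.112  277.7464]]
side jar_mid 0.7 [0.5148 0.2936 0.0327] [[326.8346 355.4319]]
side timer_mid 0.64 [ 0.4609 -0.186   0.0096] [[425.291  228.0306]]
top stand 0.74 [0.5535 0.0694 0.002 ] [[299.3455 289.1058]]
top pull_ring 0.62 [0.4544 0.0859 0.118 ] [[289.1637 337.5203]]
top middle_hole 0.97 [0.4598 0.0865 0.0436] [[291.463  331.6312]]
top lens_center 0.78 [0.6856 0.0546 0.0375] [[303.8125 230.8967]]
top yellow_dish_mid 0.95 [ 0.6086 -0.1529  0.0113] [[394.5015 262.95  ]]
top yellow_dish_mid 0.89 [ 0.7958 -0.1011  0.0074] [[369.1003 184.6409]]
top yellow_dish_mid 0.72 [0.8144 0.0408 0.0033] [[309.1526 179.0344]]
top green_dish_mid 0.69 [0.6763 0.1188 0.0147] [[276.8875 236.7865]]
top jar_mid 0.87 [0.5175 0.2957 0.0336] [[199.1642 307.4307]]
top timer_mid 0.64 [ 0.4596 -0.1854  0.009 ] [[411.2533 327.759 ]]
```

View pics/side0.png

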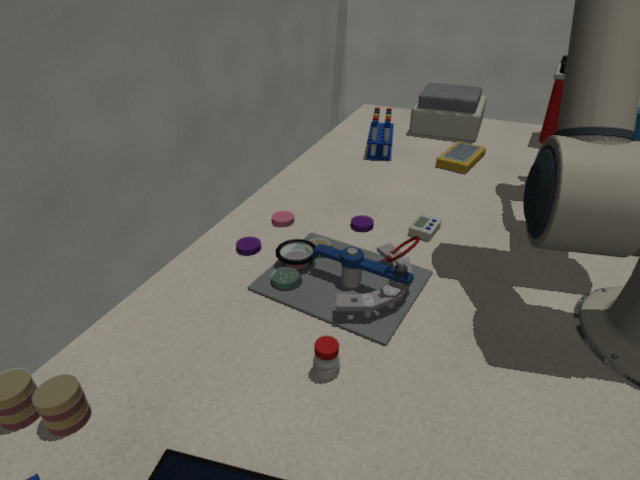

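View pics/top0.png

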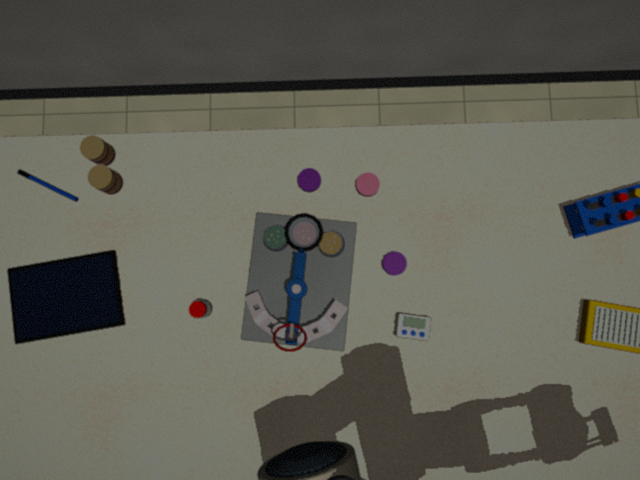

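Top view: the lens (304,231) is over the red dish. The yellow dish is at (331,243), on the robot's right, and green is at (277,237), on the left. So the swing is negative, with the ring end going to +y. The pink and purple discs stand off the plate. Next I work out the target pose.

```bash
cat >> h.py <<'E'
np.set_printoptions(precision=4,suppress=True)
ring=np.array([.4556,.0856,.120]);piv=np.array([.5544,.0718,0]);phi=np.deg2rad(-8)
def tgt(phi):
    u=np.array([np.cos(phi),np.sin(phi),0]);z=-(u+[0,0,1])/2**.5;y=np.array([np.sin(phi),-np.cos(phi),0]);x=np.cross(y,z)
    return np.c_[x,y,z]
def rep(p=None,phi_=phi):
    s=read_state();Rc=R.from_rotvec(s['ee_rot']);d=(R.from_matrix(tgt(phi_))*Rc.inv()).as_rotvec(degrees=True)
    print('t',s['clock'],'q',s['qpos'],'pos',s['position'],'F',s['wrist_force'],'M',s['moment'],'w',s['gripper_width'],'turn left',d)
    if p is not None: print('shift left',np.array(p)-s['position'])
E
python3 - <<'E'
from h import *
rep([.5675,.0698,.233])
a=phi-np.pi/6
print(px('top',[piv[0]+.13*np.cos(a),piv[1]+.13*np.sin(a),.016]), px('side',[piv[0]+.13*np.cos(a),piv[1]+.13*np.sin(a),.016]))
E
```

```text
t 1.0 q [-1.3795  0.4936  1.3454  0.      1.3025 -0.0955] pos [ 0.1768 -0.5995  0.214 ] F [ 0.4438 -0.4248  1.2446] M [0.0134 0.0182 0.0654] w 0.09129488494625725 turn left [ -3.3293  45.2071 -23.1559]
shift left [0.3907 0.6693 0.019 ]
[[331.5235 243.6333]] [[320.269  245.9166]]
```

```bash
python3 -m creep '[[[0,0,0,0.04,0,0,0],[0,0,0.01,0.04,0,0,0],[0,0.01,0.03,0.03,0,0,0],[0,0.015,0.035,0.01,0,0,0],[0,0.015,0.035,0,0,0,0],[0,0.015,0.035,0,0,0,0],[0,0.02,0.035,0,0,0,-3],[0,0.02,0.035,0,0,0,-3],[0,0.02,0.035,0,0,0,-3],[0,0.02,0.035,0,0,0,-3],[0,0.02,0.035,0,0,0,-3],[0,0.02,0.035,0,0,0,-3],[0,0.02,0.035,0,0,0,-3],[0,0.02,0.035,0,0,0,-3],[0,0.02,0.035,0,0,0,0],[0,0.02,0.035,0,0,0,0]]]'; python3 -c "
from h import *
rep([.5675,.0698,.233])"
```

```text
clock: 2.33
position: [0.4313, -0.09, 0.3384]
ee_rot: [3.126, -0.259, 0.009]
wrist_force: [2.5, -1.5, 0.5]
gripper_width: 0.0003
t 2.3333 q [-0.3386  0.1091  1.5701 -0.0034  1.4558  1.3976] pos [ 0.4313 -0.09    0.3384] F [ 2.4668 -1.4724  0.5151] M [-0.0159 -0.041   0.02  ] w 0.0003222114650439961 turn left [ 7.1195 44.7787  1.2841]
shift left [ 0.1362  0.1598 -0.1054]
```

```bash
python3 -m creep '[[[0,0.015,0.017,0,0.7,4.5,0],[0,0.015,0.017,0,0.7,4.5,0],[0,0.015,0.017,0,0.7,4.5,0],[0,0.015,0.017,0,0.7,4.5,0],[0,0.015,0.017,-0.01,0.7,4.5,0],[0,0.015,0.017,-0.01,0.7,4.5,0],[0,0.015,0.017,-0.01,0.7,4.5,0],[0,0.015,0.017,-0.01,0.7,4.5,0],[0,0.015,0.017,-0.01,0.7,4.5,0],[0,0,0,-0.01,0.7,4.5,0],[0,0,0,0,0,0,0]]]'
python3 - <<'E'
from h import *
rep([.5675,.0698,.233])
for n in ['wrist','side','top']: 
    snap(n,n+'1.png')
    for t in ['pull_ring','middle_hole','lens_center','stand']:
        for d in mark_of(n,t)[:2]: print(n,t,round(d['confidence'],2),w(n,d['position']))
E
```

```text
clock: 3.25
position: [0.5733, 0.0806, 0.2764]
ee_rot: [-2.832, 0.215, 1.229]
wrist_force: [-0.2, 0.5, -1.7]
gripper_width: 0.0003
t 3.25 q [-0.0163  0.8495  0.7615  0.1204  2.3415  1.7525] pos [0.5733 0.0806 0.2764] F [-0.2432  0.4515 -1.7075] M [-0.0194 -0.4439  0.034 ] w 0.00025150883817176225 turn left [ 0.4188 -1.9489  0.3741]
shift left [-0.0058 -0.0108 -0.0434]
wrist middle_hole 0.62 [0.4565 0.0806 0.0495]
wrist stand 0.27 [0.518  0.2947 0.0368]
side pull_ring 0.68 [0.4596 0.0856 0.118 ]
side middle_hole 0.77 [0.4554 0.0842 0.0436]
side lens_center 0.84 [0.6855 0.0533 0.034 ]
side stand 0.88 [0.5605 0.0718 0.0013]
side stand 0.64 [0.4553 0.0856 0.0416]
```

View pics/wrist1.png

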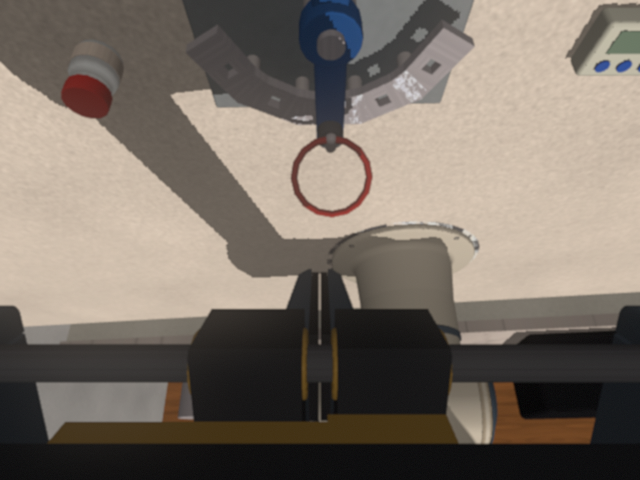

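View pics/side1.png

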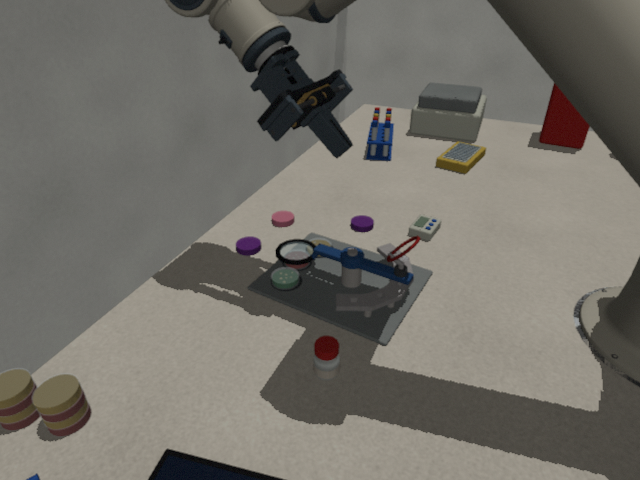

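Wrist view: the ring is seen face-on with its centre near (332,176). The index plate, blue arm and pivot lie above it, the jar is at (90,80), and the shut fingers point at (320,275). Next I fit the ring in this picture.

Run:
```python
from h import *
from scipy.optimize import least_squares
im=cv2.imread('pics/wrist1.png')[:,:,::-1].astype(int)
m=(im[:,:,0]>90)&(im[:,:,1]<70)&(im[:,:,2]<70); m[:,:250]=0;m[:,400:]=0;m[230:]=0
ys,xs=np.nonzero(m);print(len(xs),xs.min(),xs.max(),ys.min(),ys.max())
P=np.c_[xs,ys].astype(float)
c,ax,an=cv2.fitEllipse(P[cv2.convexHull(P.astype(np.int32),returnPoints=False).ravel()].astype(np.float32));print(c,ax,an)
print(px('wrist',ring),px('wrist',ring+[0,0,.002]))
# side/top triangulation: ring pixels
cw=camera_model('wrist')
t=np.linspace(0,2*np.pi,60);M=tgt(phi)
for C in [ring]:
    q=px('wrist',[C+.033*(np.cos(a)*M[:,0]+np.sin(a)*M[:,1]) for a in t]);print(q.min(0),q.max(0),q.mean(0))
K=np.array(cw['intrinsics']);print(K)
Rm=cv2.Rodrigues(np.array(cw['rvec'],float))[0];ro=-Rm.T@np.array(cw['tvec']).ravel()
rd=Rm.T@np.linalg.inv(K)@[c[0],c[1],1];rd/=rd[2]
for z in (.118,.12,.122,.124):print(z,ro+rd*(z-ro[2]))
# fit side/top red ring
for n in ['side','top']:
    im=cv2.imread(f'pics/{n}0.png')[:,:,::-1].astype(int);u,v=px(n,ring)[0].astype(int)
    m=(im[:,:,0]>im[:,:,1]+50)&(im[:,:,0]>im[:,:,2]+50);b=np.zeros_like(m);b[v-25:v+25,u-30:u+30]=1;m&=b
    ys,xs=np.nonzero(m);q=px(n,[ring+.033*(np.cos(a)*M[:,0]+np.sin(a)*M[:,1]) for a in t])
    print(n,len(xs),xs.min(),xs.max(),ys.min(),ys.max(),'pred',q.min(0),q.max(0))
```

```text
902 292 370 137 215
(331.0731201171875, 175.6979217529297) (77.89962768554688, 78.7220687866211) 33.570091247558594
[[330.05   174.1196]] [[330.1018 175.9516]]
[292.89   135.7605] [367.2056 210.4199] [330.0465 172.9805]
[[411.3408   0.     319.228 ]
 [  0.     411.3408 242.2172]
 [  0.       0.       1.    ]]
0.118 [0.4505 0.0853 0.118 ]
0.12 [0.4532 0.085  0.12  ]
0.122 [0.4558 0.0847 0.122 ]
0.124 [0.4585 0.0844 0.124 ]
side 94 388 419 237 258 pred [387.7863 237.6654] [418.3719 260.3988]
top 95 274 305 324 350 pred [273.154  324.6307] [305.1997 350.0579]
```

The measurements agree: the ring centre is at (0.4558, 0.0848, 0.122). Next I move onto the ring axis about 120 mm out, then check.

```bash
sed -i 's/^ring=np.array(\[.*\]);piv/ring=np.array([.4558,.0848,.122]);piv/' h.py; python3 -m creep '[[[0,-0.009,-0.002,-0.016,0.2,-1,0.2],[0,-0.009,-0.002,-0.016,0.2,-0.9,0.2],[0,-0.009,-0.002,-0.016,0,0,0],[0,-0.009,-0.001,-0.016,0,0,0],[0,0,0,0,0,0,0]]]'; python3 -c "
from h import *
rep([.536,.0735,.210])"
```

```text
clock: 4.42
position: [0.5364, 0.073, 0.2153]
ee_rot: [-2.856, 0.198, 1.157]
wrist_force: [-1.1, -0.3, 0.4]
gripper_width: 0.0005
t 4.4167 q [-0.0269  0.8049  0.9936  0.0919  2.1075  1.6973] pos [0.5364 0.073  0.2153] F [-1.1135 -0.2777  0.4417] M [-0.1016 -0.3809 -0.0219] w 0.0004888964652400667 turn left [ 0.0343  0.9113 -0.0449]
shift left [-0.0004  0.0005 -0.0053]
```

```bash
python3 -m creep '[[[0,-0.008,0.0012,-0.012,0,0.9,0],[0,-0.009,0.0014,-0.011,0,0,0],[0,-0.009,0.0013,-0.010,0,0,0],[0,-0.009,0.0013,-0.010,0,0,0],[0,-0.009,0.0013,-0.010,0,0,0],[0,-0.009,0.0013,-0.010,0,0,0],[0,0,0,0,0,0,0]]]'
python3 - <<'E'
from h import *
rep([.4278,.0887,.1008])
p=read_state()['position']-ring; print('tool-frame TCP rel ring',tgt(phi).T@p)
snap('wrist','wrist2.png');snap('side','side2.png')
E
```

```text
clock: 5.0
position: [0.4854, 0.0814, 0.1539]
ee_rot: [-2.85, 0.199, 1.174]
wrist_force: [-0.2, 0.2, 0.0]
gripper_width: 0.0001
t 5.0 q [-0.0175  0.8036  1.1947  0.0914  1.92    1.689 ] pos [0.4854 0.0814 0.1539] F [-0.1712  0.1882  0.034 ] M [-0.0363 -0.4093 -0.0152] w 6.332497537274337e-05 turn left [ 0.0308  0.202  -0.007 ]
shift left [-0.0576  0.0073 -0.0531]
tool-frame TCP rel ring [-0.0015 -0.0007 -0.0436]
```

View pics/wrist2.png

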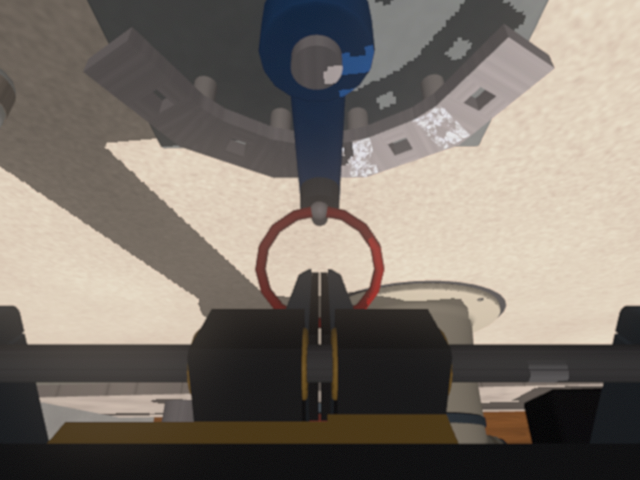

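View pics/side2.png

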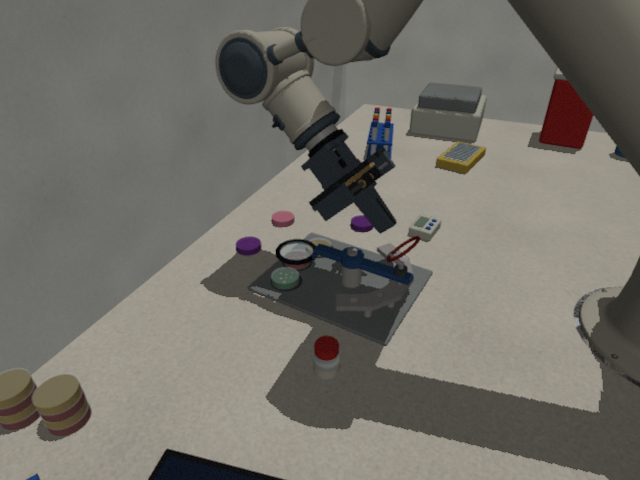

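The fingers at (320,275) are centred sideways on the ring, whose centre is at (320,268), and about 44 mm short of its plane. I go on through.

```bash
python3 -m creep '[[[0,-0.009,0.0012,-0.009,0,0,0],[0,-0.009,0.0012,-0.009,0,0,0],[0,-0.010,0.0012,-0.009,0,0,0],[0,-0.010,0.0012,-0.009,0,0,0],[0,-0.010,0.0012,-0.009,0,0,0],[0,-0.008,0.0012,-0.007,0,0,0],[0,0,0,0,0,0,0]]]'
python3 - <<'E'
from h import *
rep([.4278,.0887,.1008])
p=read_state()['position']-ring; print('tool-frame TCP rel ring',tgt(phi).T@p)
snap('wrist','wrist3.png');snap('side','side3.png')
s=cv2.imread('pics/side3.png')[150:350,240:480];cv2.imwrite('pics/side3c.png',cv2.resize(s,None,fx=3,fy=3))
E
```

```text
clock: 5.68
position: [0.4394, 0.0881, 0.1066]
ee_rot: [-2.858, 0.2, 1.149]
wrist_force: [-0.0, -0.7, -0.1]
gripper_width: 0.0006
t 5.6833 q [-0.0094  0.7979  1.3646  0.0939  1.7387  1.68  ] pos [0.4394 0.0881 0.1066] F [-0.0175 -0.6902 -0.0742] M [-0.0625 -0.4277  0.0298] w 0.0006477017906997961 turn left [0.0319 1.1905 0.0682]
shift left [-0.0116  0.0006 -0.0058]
tool-frame TCP rel ring [-0.0009 -0.001   0.0227]
```

View pics/wrist3.png

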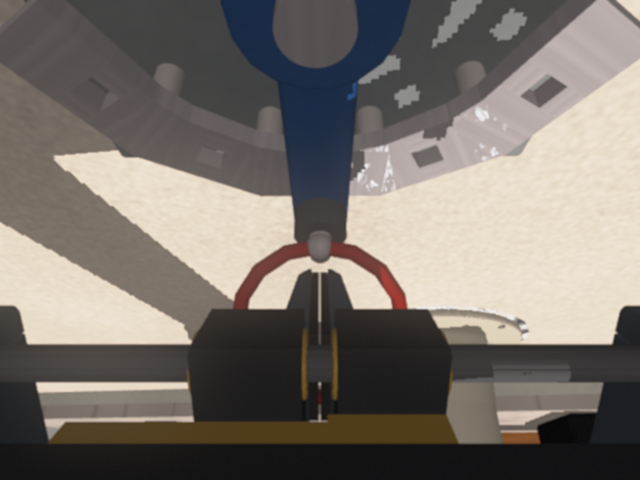

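View pics/side3c.png

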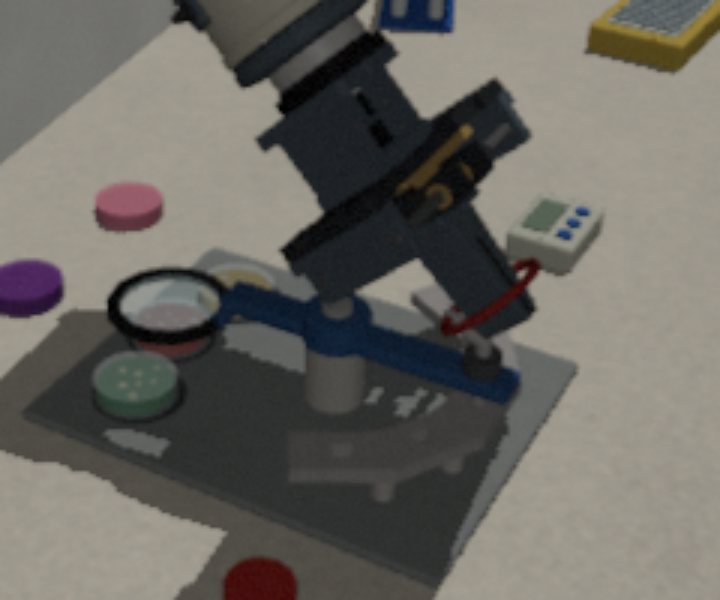

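The fingertips are through the ring, 23 mm past its centre, with no contact force. I go about 10 mm deeper, then lift in small steps while watching the force.

```bash
python3 -m creep '[[[0,-0.009,0,-0.005,0,1,0],[0,-0.003,0,-0.002,0,0.2,0],[0,0,0,0.005,0,0,0],[0,0,0,0.005,0,0,0],[0,0,0,0.003,0,0,0]]]';python3 -c "
from h import *
rep(); p=read_state()['position']-ring; print(tgt(phi).T@p)"; python3 -m creep '[[[0,0,0,0.003,0,0,0],[0,0,0,0.003,0,0,0]]]';python3 -c "
from h import *
rep(); p=read_state()['position']-ring; print(tgt(phi).T@p)"
```

```text
clock: 6.2
position: [0.4312, 0.0876, 0.1144]
ee_rot: [-2.849, 0.202, 1.174]
wrist_force: [1.3, 0.9, -4.4]
gripper_width: 0.0003
t 6.2 q [-0.0103  0.789   1.3741  0.0937  1.7551  1.6814] pos [0.4312 0.0876 0.1144] F [ 1.3371  0.8994 -4.442 ] M [-0.0412 -1.2398 -0.1414] w 0.00030084823812377535 turn left [0.0344 0.2066 0.1028]
[-0.0121  0.0007  0.0229]
clock: 6.37
position: [0.4322, 0.0876, 0.121]
ee_rot: [-2.85, 0.202, 1.17]
wrist_force: [1.2, 0.5, -6.6]
gripper_width: 0.0004
t 6.3667 q [-0.0104  0.78    1.3697  0.094   1.766   1.6825] pos [0.4322 0.0876 0.121 ] F [ 1.2145  0.4539 -6.5602] M [-0.0696 -1.4278 -0.144 ] w 0.0004210750780698011 turn left [0.0357 0.3502 0.1151]
[-0.0161  0.0005  0.0175]
```

```bash
python3 -m creep '[[[0,-0.0005,0,0.003,0,0,0],[0,-0.0005,0,0.003,0,0.2,0],[0,0,0,0.003,0,0,0],[0,0,0,0.001,0,0,0]]]';python3 - <<'E'
from h import *
rep(); p=read_state()['position']-ring; print(tgt(phi).T@p)
for n in ['wrist','side']:
    snap(n,n+'4.png')
    for d in mark_of(n,'pull_ring')[:2]: print(n,round(d['confidence'],2),w(n,d['position']))
s=cv2.imread('pics/side4.png')[150:350,240:480];cv2.imwrite('pics/side4c.png',cv2.resize(s,None,fx=3,fy=3))
E
```

```text
clock: 6.7
position: [0.4325, 0.0876, 0.132]
ee_rot: [-2.85, 0.202, 1.17]
wrist_force: [1.0, 0.8, -8.6]
gripper_width: 0.0002
t 6.7 q [-0.0104  0.7662  1.3634  0.0944  1.786   1.6847] pos [0.4325 0.0876 0.132 ] F [ 0.9711  0.7698 -8.5525] M [-0.061  -1.7401 -0.0821] w 0.00024939673183595895 turn left [0.0439 0.3504 0.1228]
[-0.0236  0.0005  0.0095]
side 0.53 [0.4581 0.0878 0.1382]
side 0.22 [ 0.5581  0.07   -0.0005]
```

View pics/side4c.png

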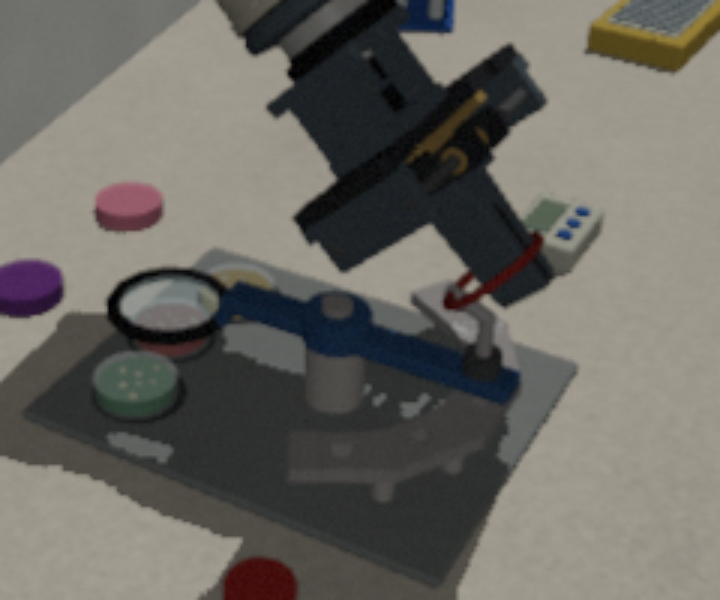

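View pics/wrist4.png

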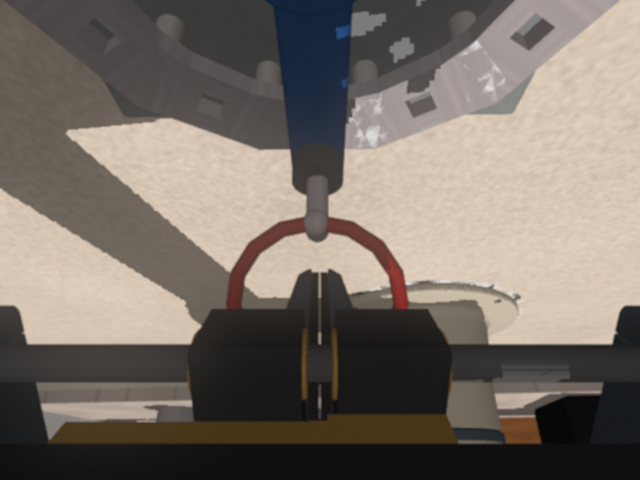

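The ring now reads z≈0.138, so the pin is about 17–18 mm up. That clears the 11 mm needed and stays below the 22 mm stop. The pull is 8.6 N, which fits the spring, and the gripper is clear elsewhere. Now the negative swing: ring end to +y, lens to −y.

```bash
python3 -m creep '[[[0,0.0006,0.0043,0,0,0,-2],[0,0.0007,0.0042,0,0,0,-2],[0,0.0009,0.0042,0,0,0,-2],[0,0.0011,0.0042,0,0,0,-2],[0,0.0012,0.0041,0,0,0,-2],[0,0.0013,0.0041,0,0,0,-2],[0,0,0,0,0,0,0]]]';cat >> h.py <<'E'
def ang():
    s=read_state();d=s['position']-piv;Rm=R.from_rotvec(s['ee_rot']).as_matrix();z=Rm[:,2];y=Rm[:,1]
    print('polar deg',np.rad2deg(np.arctan2(d[1],d[0])),'r',np.hypot(d[0],d[1]),'heading z',np.rad2deg(np.arctan2(-z[1],-z[0])),'y',np.rad2deg(np.arctan2(y[0],-y[1])),'tilt',np.rad2deg(np.arcsin(-z[2])),'pos',s['position'],'F',s['wrist_force'],'t',s['clock'])
E
python3 -c "
from h import *
ang();rep()"
```

```text
clock: 7.48
position: [0.4388, 0.1145, 0.1307]
ee_rot: [-2.733, 0.521, 1.126]
wrist_force: [2.3, 0.1, -8.8]
gripper_width: 0.0005
polar deg 159.7179647261851 r 0.12321678645969553 heading z -21.376584706400738 y -21.523908282776503 tilt 45.23683471395168 pos [0.4388 0.1145 0.1307] F [ 2.2747  0.1449 -8.843 ] t 7.4833
t 7.4833 q [-0.0532  0.7583  1.3908  0.2267  1.7433  1.845 ] pos [0.4388 0.1145 0.1307] F [ 2.2747  0.1449 -8.843 ] M [-0.4583 -1.729  -0.0618] w 0.00045398486192208215 turn left [ 0.2022  0.1924 13.5236]
```

```bash
python3 -m creep '[[[0,0.0015,0.0041,0,0,0,-2],[0,0.0017,0.0040,0.0003,0,0,-2],[0,0.0018,0.0040,0.0003,0,0,-2],[0,0.002,0.0039,0.0003,0,0,-2],[0,0.0021,0.0038,0,0,0,-2],[0,0.0011,0.0018,0,0,0,-1],[0,0,0,0,0,0,0]]]'
python3 - <<'E'
from h import *
ang();
cm={n:camera_model(n) for n in ['side','top']}
for n in ['side','top']:
    snap(n,n+'5.png')
    for t in ['lens_center','pull_ring']:
        for d in mark_of(n,t)[:2]:
            q=w(n,d['position']);v=(q-piv)[:2];print(n,t,round(d['confidence'],2),q,np.rad2deg(np.arctan2(*v[::-1])))
E
```

```text
clock: 8.07
position: [0.4497, 0.1371, 0.1315]
ee_rot: [-2.603, 0.788, 1.076]
wrist_force: [1.9, -1.2, -8.8]
gripper_width: 0.0002
polar deg 148.07910944802984 r 0.1234076578170321 heading z -33.3204165486828 y -33.573615853591 tilt 45.165346868055316 pos [0.4497 0.1371 0.1315] F [ 1.8923 -1.217  -8.8171] t 8.0667
side lens_center 0.59 [ 0.6669 -0.      0.0319] -32.55283434250064
side pull_ring 0.53 [0.4713 0.1249 0.137 ] 147.4107894085583
top pull_ring 0.59 [0.4664 0.1238 0.1374] 149.4145675302561
```

View pics/top5.png

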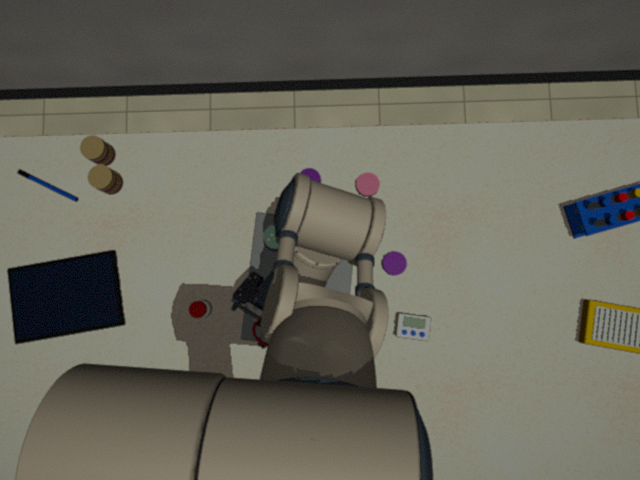

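```bash
python3 -m creep '[[[0,0.0023,0.0036,0,0,0,-2],[0,0.0023,0.0036,0,0,0,-2],[0,0.0006,0.0009,0,0,0,-0.5],[0,0,0,0,0,0,0]]]'
python3 - <<'E'
from h import *
ang();
for n in ['side','wrist']:
    snap(n,n+'6.png')
    for t in ['lens_center','pull_ring','middle_hole']:
        for d in mark_of(n,t)[:2]:
            q=w(n,d['position']);v=(q-piv)[:2];print(n,t,round(d['confidence'],2),q,np.rad2deg(np.arctan2(*v[::-1])))
s=cv2.imread('pics/side6.png')[180:340,240:440];cv2.imwrite('pics/side6c.png',cv2.resize(s,None,fx=3.7,fy=3.7))
# expected holes in wrist
for k in (0,1,2):
    a=phi+np.pi-k*np.pi/6;print(k,px('wrist',[[piv[0]+r*np.cos(a),piv[1]+r*np.sin(a),z] for r,z in ((.1,.045),(.1,.067),(.122,.067))]).round(1).tolist())
E
```

```text
clock: 8.7
position: [0.4555, 0.1459, 0.1313]
ee_rot: [-2.546, 0.888, 1.052]
wrist_force: [3.3, -1.9, -8.3]
gripper_width: 0.0005
polar deg 143.16152740526047 r 0.12353359827244666 heading z -38.07525763445176 y -38.35471099071996 tilt 45.20616125192331 pos [0.4555 0.1459 0.1313] F [ 3.2742 -1.9088 -8.2782] t 8.7
side lens_center 0.92 [ 0.6596 -0.0101  0.0313] -37.92161741385025
side pull_ring 0.69 [0.4778 0.1322 0.138 ] 141.75659506375075
side pull_ring 0.37 [0.5151 0.2977 0.0331] 99.85796255266357
side middle_hole 0.58 [0.4537 0.0872 0.0427] 171.32347839689828
wrist middle_hole 0.62 [0.4513 0.0824 0.0462] 174.10171116840414
0 [[417.0, 106.6], [422.9, 141.6], [436.9, 168.5]]
1 [[312.4, 127.7], [312.3, 161.8], [313.1, 189.2]]
2 [[206.9, 107.9], [200.7, 143.0], [188.2, 170.1]]
```

View pics/wrist6.png

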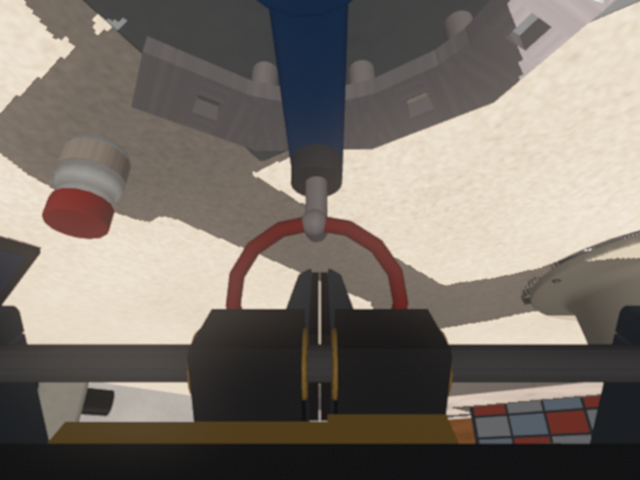

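View pics/side6c.png

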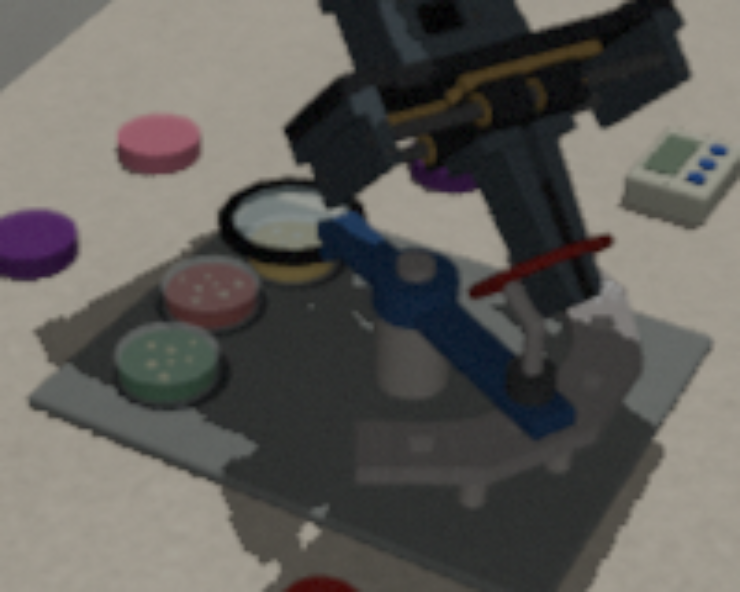

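Compared with the picture at the start (holes at 210 and 421, collar 317), the same features now read 207, 419 and 317. That leaves about 1 mm (0.5°) to go, which agrees with the TCP angle. I trim that, then lower.

```bash
python3 -m creep '[[[0,0.0008,0.0010,0,0,0,-0.4],[0,0,0,0,0,0,0]]]'
python3 -c "
from h import *
ang();im=snap('wrist','wrist7.png');cv2.imwrite('pics/wrist7c.png',cv2.resize(im[60:240,180:450,::-1],None,fx=2.9,fy=2.9))"
python3 -m creep '[[[0,0,0,-0.004,0,0,0],[0,0,0,-0.004,0,0,0],[0,0,0,-0.003,0,0,0]]]'
python3 -c "
from h import *
ang()"
```

```text
clock: 9.27
position: [0.4563, 0.147, 0.1312]
ee_rot: [-2.543, 0.895, 1.051]
wrist_force: [3.5, -2.1, -8.8]
gripper_width: 0.0002
polar deg 142.558315654609 r 0.12361356061356187 heading z -38.35699762247968 y -38.64762681738892 tilt 45.2043437200854 pos [0.4563 0.147  0.1312] F [ 3.5384 -2.0782 -8.7652] t 9.2667
clock: 9.57
position: [0.4563, 0.147, 0.1199]
ee_rot: [-2.543, 0.894, 1.05]
wrist_force: [2.9, -1.6, -5.6]
gripper_width: 0.0004
polar deg 142.53216898257875 r 0.12361690150247938 heading z -38.3646076840994 y -38.617869172479395 tilt 45.22261808479047 pos [0.4563 0.147  0.1199] F [ 2.858  -1.6381 -5.6205] t 9.5667
```

View pics/wrist7c.png

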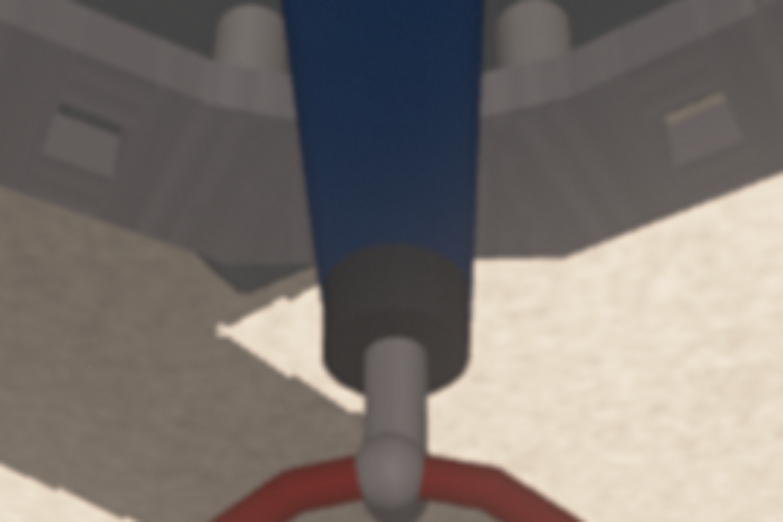

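The ring still pulls 5.6 N about 11 mm lower, so the pin has gone below the plate top and into the hole. I lower on until it is released.

```bash
python3 -m creep '[[[0,0,0,-0.004,0,0,0],[0,0,0,-0.004,0,0,0],[0,0,0,-0.003,0,0,0],[0,0,0,-0.003,0,0,0],[0,0,0,0,0,0,0]]]'
python3 - <<'E'
from h import *
ang()
a=phi-np.pi/6;rn=np.array([piv[0]-.1*np.cos(a),piv[1]-.1*np.sin(a),.122]);print('ring exp',rn,'TCP rel in ring frame',tgt(a).T@(read_state()['position']-rn))
for n in ['side','wrist']:
    snap(n,n+'8.png')
    for t in ['lens_center','pull_ring']:
        for d in mark_of(n,t)[:2]:
            q=w(n,d['position']);v=(q-piv)[:2];print(n,t,round(d['confidence'],2),q,np.rad2deg(np.arctan2(*v[::-1])))
s=cv2.imread('pics/side8.png')[180:340,240:440];cv2.imwrite('pics/side8c.png',cv2.resize(s,None,fx=3.7,fy=3.7))
E
```

```text
clock: 9.98
position: [0.4544, 0.1479, 0.1047]
ee_rot: [-2.54, 0.892, 1.057]
wrist_force: [-0.1, -0.2, -0.6]
gripper_width: 0.0004
polar deg 142.73097360756867 r 0.12561107976451488 heading z -38.27549239098468 y -38.587536140879536 tilt 44.90916358120484 pos [0.4544 0.1479 0.1047] F [-0.0541 -0.2144 -0.5958] t 9.9833
ring exp [0.4756 0.1334 0.122 ] TCP rel in ring frame [-0.0059  0.0016  0.0303]
side lens_center 0.66 [ 0.6594 -0.0096  0.031 ] -37.80180758217444
side lens_center 0.15 [0.6873 0.056  0.0134] -6.789839010982507
side pull_ring 0.68 [0.4769 0.1353 0.1202] 140.6521204757046
```

View pics/side8c.png

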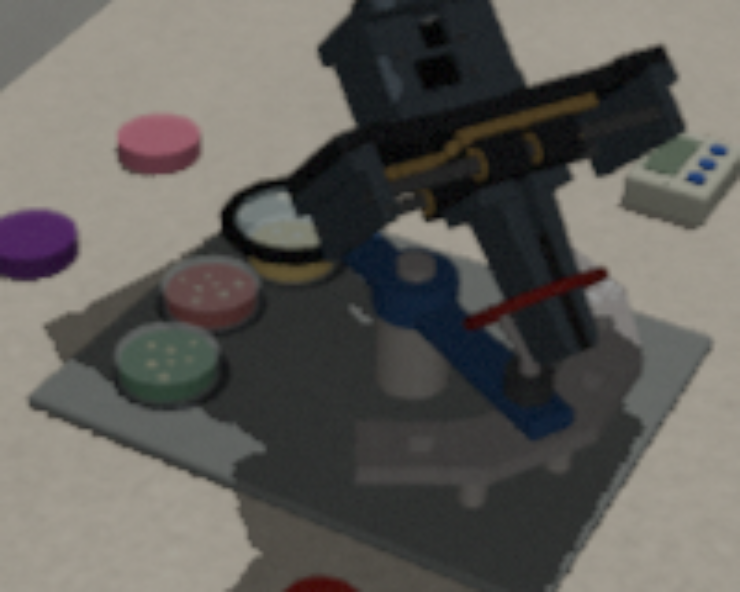

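View pics/wrist8.png

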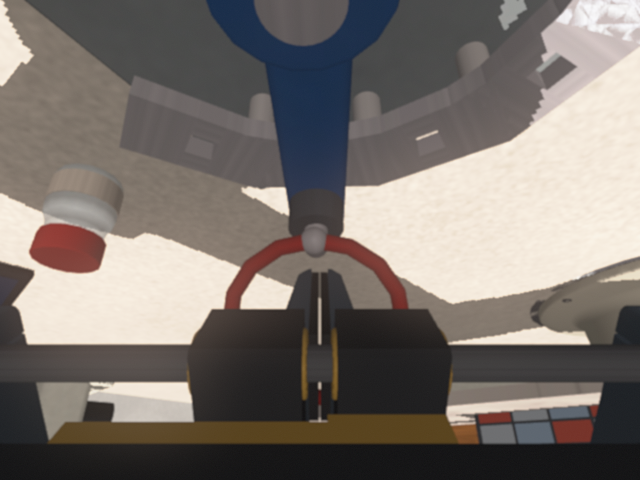

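The force is zero, the ring is back at z≈0.120, and the lens angle is −37.8° (−38° expected). I withdraw along the ring axis.

```bash
python3 -m creep '[[[0,0.0056,-0.0044,0.006,0,0,0],[0,0.0056,-0.0044,0.0058,0,0,0],[0,0.0056,-0.0044,0.0056,0,0,0]]]'
python3 -c "
from h import *
ang();a=phi-np.pi/6;rn=np.array([.4756,.1334,.122]);print(tgt(a).T@(read_state()['position']-rn))"
```

```text
clock: 10.53
position: [0.4719, 0.1341, 0.124]
ee_rot: [-2.541, 0.892, 1.058]
wrist_force: [0.3, 0.0, 0.2]
gripper_width: 0.0003
polar deg 142.9744750427725 r 0.10339079208059036 heading z -38.20941548647463 y -38.539676230801355 tilt 44.90584036337702 pos [0.4719 0.1341 0.124 ] F [0.3471 0.043  0.1986] t 10.5333
[-0.0038  0.0018  0.001 ]
```

```bash
python3 -m creep '[[[0,0.007,-0.0055,0.009,0,0,0],[0,0.007,-0.0055,0.009,0,0,0],[0,0.009,-0.007,0.0115,0,0,0],[0,0.009,-0.007,0.0115,0,0,0],[0,0.012,-0.009,0.016,0,0,0],[0,0.012,-0.009,0.016,0,0,0],[0,0.012,-0.009,0.018,0,0,0],[0,0.012,-0.009,0.018,0,0,0],[0,0,0,0.025,0,0,0],[0,0,0,0.03,0,0,0],[0,0,0,0.03,0,0,0],[0,0,0,0,0,0,0]]]'
python3 - <<'E'
from h import *
rep()
for n in ['side','wrist','top']:
    snap(n,n+'9.png')
    for t in ['lens_center','pull_ring','yellow_dish_mid','red_dish_mid','green_dish_mid','jar_mid','timer_mid']:
        for d in mark_of(n,t)[:3]:
            q=w(n,d['position']);v=(q-piv)[:2];print(n,t,round(d['confidence'],2),q,np.rad2deg(np.arctan2(*v[::-1])))
s=cv2.imread('pics/side9.png')[180:340,240:440];cv2.imwrite('pics/side9c.png',cv2.resize(s,None,fx=3.7,fy=3.7))
E
```

```text
clock: 11.53
position: [0.5611, 0.0613, 0.336]
ee_rot: [-2.544, 0.898, 1.046]
wrist_force: [0.8, -0.5, 1.0]
gripper_width: 0.0005
t 11.5333 q [-0.2007  0.6865  0.9187  0.4097  2.2155  2.1811] pos [0.5611 0.0613 0.336 ] F [ 0.8325 -0.5348  1.0254] M [-0.1808 -0.3868  0.0294] w 0.0004857713636944324 turn left [ 0.4397  0.2484 30.7631]
side lens_center 0.63 [ 0.6605 -0.0113  0.0344] -38.0629867616016
side lens_center 0.36 [ 0.6573 -0.0053  0.0118] -36.84599272424001
side pull_ring 0.6 [0.4797 0.134  0.1184] 140.21491789690486
side yellow_dish_mid 0.74 [0.8143 0.0425 0.0092] -6.4395050237905975
side yellow_dish_mid 0.65 [ 0.6123 -0.1541  0.0065] -75.63510630020346
side yellow_dish_mid 0.56 [ 0.7977 -0.097   0.0086] -34.7575245173443
side red_dish_mid 0.59 [0.6864 0.0549 0.0135] -7.305764401475987
side green_dish_mid 0.66 [0.6784 0.1259 0.0161] 23.5545600507328
side jar_mid 0.59 [0.5151 0.293  0.031 ] 100.07926317177993
side timer_mid 0.6 [ 0.4606 -0.1861  0.0109] -109.98868510233062
wrist jar_mid 0.85 [0.5167 0.2992 0.0315] 99.42581790310352
top pull_ring 0.83 [0.4689 0.1326 0.1187] 144.61455183880614
top yellow_dish_mid 0.61 [0.8125 0.0396 0.0063] -7.112197315819181
top red_dish_mid 0.55 [0.6811 0.0543 0.0149] -7.864551631740204
top green_dish_mid 0.69 [0.6756 0.1195 0.0157] 21.501901478064482
top jar_mid 0.87 [0.5201 0.2965 0.0318] 98.6828375485
```

View pics/side9c.png

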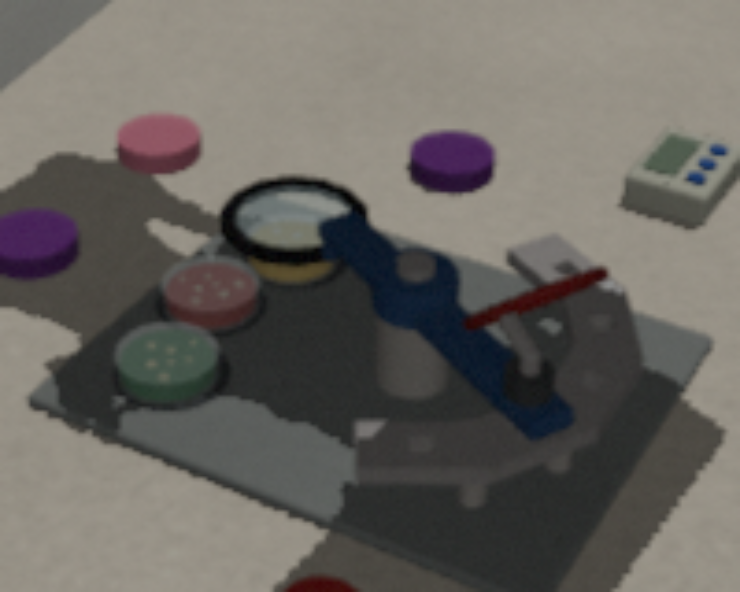

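View pics/wrist9.png

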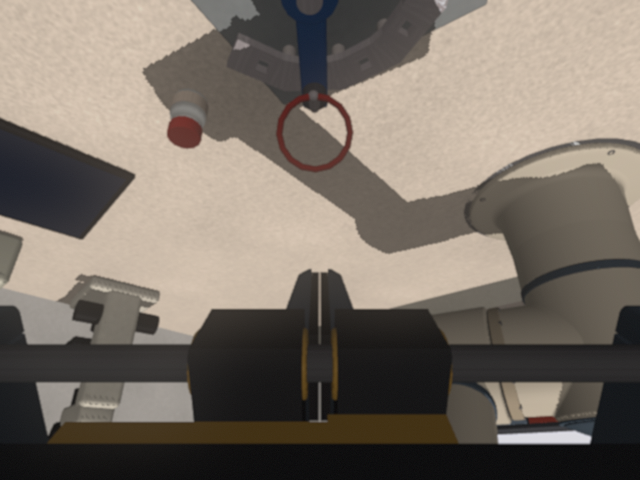

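The lens at (294,218) is over the yellow dish, and the other things have not moved. One numeric check remains: the ring height for "fully home".

Run:
```python
from h import *
im=cv2.imread('pics/wrist9.png')[:,:,::-1].astype(int)
m=(im[:,:,0]>80)&(im[:,:,1]<70)&(im[:,:,2]<70); m[:,:265]=0;m[:,370:]=0;m[200:]=0;m[:85]=0
ys,xs=np.nonzero(m);P=np.c_[xs,ys].astype(np.int32);c,ax,an=cv2.fitEllipse(cv2.convexHull(P).astype(np.float32));print(c,ax)
a=phi-np.pi/6
t=np.linspace(0,2*np.pi,60);M=tgt(a)
rr=lambda n,z:(lambda q:np.r_[q.min(0),q.max(0)])(px(n,[np.array([piv[0]-.0998*np.cos(a),piv[1]-.0998*np.sin(a),z])+.033*(np.cos(b)*M[:,0]+np.sin(b)*M[:,1]) for b in t]))
for z in (.119,.122,.125,.133): print(z,'wrist',rr('wrist',z),'side',rr('side',z),'top',rr('top',z))
for n in ['side','top']:
    im=cv2.imread(f'pics/{n}9.png')[:,:,::-1].astype(int);q=rr(n,.125).astype(int)
    m=(im[:,:,0]>im[:,:,1]+40)&(im[:,:,0]>im[:,:,2]+40);b=np.zeros_like(m);b[q[1]-10:q[3]+10,q[0]-8:q[2]+8]=1
    ys,xs=np.nonzero(m&b);print(n,len(xs),xs.min(),ys.min(),xs.max(),ys.max())
```

```text
(313.67071533203125, 132.12899780273438) (75.16558074951172, 78.58284759521484)
0.119 wrist [278.4663  93.7847 349.0884 166.9491] side [366.1914 254.3214 402.5139 267.962 ] top [250.8334 313.8797 281.0199 341.7995]
0.122 wrist [278.3421  96.1128 349.2296 169.435 ] side [366.2815 252.8643 402.6805 266.5585] top [250.5989 313.9537 280.8827 341.9646]
0.125 wrist [278.2171  98.4589 349.3719 171.9392] side [366.3719 251.401  402.8478 265.1492] top [250.3629 314.0282 280.7447 342.1308]
0.133 wrist [277.8788 104.8047 349.7565 178.708 ] side [366.6149 247.4607 403.2973 261.3625] top [249.7263 314.2291 280.3724 342.5791]
side 80 368 254 400 266
top 59 251 315 281 342
```

```bash
python3 -c "
from h import *
rep();print(close_job())"
```

```text
t 12.7333 q [-0.1998  0.6918  0.9278  0.4083  2.2093  2.1789] pos [0.5598 0.0622 0.3303] F [-0.4866 -0.4167  0.3226] M [-0.2331 -0.3602  0.0222] w 0.00048044956089683205 turn left [ 0.4828 -0.2106 30.7614]
the job is handed in; nothing more can be done
None
```

The magnifier now stands over the yellow dish, with the pin home in the next hole, and the job is handed in at 12.7 s.

I put the shut fingers through the ring without pinching it and lifted the pin about 18 mm. I swung the arm −30° (lens to the robot's right, towards yellow), lowered the pin into the hole, and withdrew along the ring's axis.

Last checks:
- **Lens:** the side camera puts it at −38.1° in world axes, against −38° expected. The side picture shows it over the yellow dish.
- **Pin:** in the wrist, side and top pictures the ring fits its home height of 122 mm to within about 1 mm. While the pin was being lowered, the ring kept pulling 5.6 N at a lift of about 7 mm. A pin resting on the plate would have stopped pulling by then, so it was in the hole.
- **Other things:** the red and green dishes, the jar and the timer read within about 5 mm of where they stood at the start. That is within the networks' accuracy.
- **Robot:** the wrist force was about zero, with the gripper roughly 0.2 m clear of the ring.

**What disagreed:** the networks never reported the yellow dish, giving only its pink and purple look-alikes. I placed it from the pictures and the stand's geometry instead. Single network readings of the ring's angle spread over 140–145°, against 142° expected.

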